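Gauge the base of a moulded dish

ROBOT

A 6-joint arm with a two-finger parallel gripper is mounted at the origin on a cart in front of the work surface, level with it; the furniture and walls round the work are solid. World frame = base frame: x ahead of the robot, y to its left, z up, the work surface at z = 0. Lengths are in m, angles in rad, forces in N, time in s.
With the tool pointing down it reaches from about 0.275 to 1 m from the base axis. Payload 8.4 kg.
Tool frame: the origin (TCP) lies on the centre line of the jaws, within the pads' length; the fingertips stand 17 mm ahead of it and the grasp point (between the pads) lies 2 mm behind it (bot.tcp_to_tips is the z of the fingertips in the tool frame, in m); z points along the fingers, y is the line along which they close (so a half turn about z gives the same grasp; the last joint's range is limited). The gripper opens to 85 mm and grips with 20 to 120 N. Pads are 22 mm wide; open, the fingers measure 114 mm over their backs; the gripper's body (76 mm by 85 mm) begins 54 mm behind the grasp point. The pads swing forward as they close: fully open they stand 13 mm farther back than shut.
Start: joints at [1.12, 0.353, 1.633, -0, 1.155, -0.002], TCP at [0.271, 0.563, 0.248] pointing down, gripper open.
Joint ranges: [-2.63, 2.63], [-0.92, 2.1], [0.06, 2.66], [-1.3, 4.44], [0, 2.69], [-3.02, 3.02]. Speed limits (rad/s): [2.22, 2.22, 2.79, 3.14, 3.14, 3.14].

INTERFACE

Orientations are given as a unit quaternion [x, y, z, w].
In Python, from workcell import bot, hand, kinematics, get_obs, vision, hand_in gives the robot as it stands. The module is installed in compiled form; this text tells all that it offers. Calls block until the motion is done:
- bot.reach(position, orientation): joint-space move of the TCP to a pose.
- bot.servo_line(position, ori=None, velocity=0.15): straight line of the TCP; ori=None keeps the orientation; velocity is the mean speed in m/s.
- bot.goto_joints(angles): joint-space move.
- hand.move_gripper(opening, strength=None): finger opening in m; strength is the grip in N (None keeps the last); returns when the fingers have stopped.
- bot.dwell(seconds).
- kinematics.solve_ik(position, orientation): joint angles nearest the present ones, or None.
- get_obs(): the state.
- vision.read_camera(name): name is "scene" or "top" or "wrist"; returns a dict with "frame" (400x640x3 uint8, red, green, blue), "intrinsics" (3x3 intrinsics, pixels), "dist" ([k1, k2, p1, p2, k3] as OpenCV has them; the pictures are not rectified), "view" (4x4, takes a point from world to camera coordinates). Camera axes: x right, y down, z forward; pixel columns grow to the right and rows downward; lengths in m; the calibration is good to about 2 mm. A picture is of the moment at which its call begins. There is no depth.
A pose or a line that the arm cannot do raises bot.IKError and nothing moves.
- hand_in(): hands the job in; it is judged then, once.
The state is a dict: "time_s": time; "joint_pos": joint angles; "joint_vel": joint speeds; "joint_efforts": joint torques, N m; "position": TCP position; "orientation": TCP orientation; "wrist_force": force on the tool from outside, world axes, zero at the start; "ft_torque": the same for the moment, N m; "gripper_width": finger opening in m; "grip_force": force on a finger pad.
Only numpy, scipy, OpenCV 4.12 (cv2) and the standard library are available. Lean on these libraries where they do the work, as an engineer would, in place of code of your own. Each camera call takes 0.05 s, during which the arm holds its last target. There are 200 camera calls.

TASK

Take a wall-thickness reading of the white dish on the measuring stand. First turn the stand's turntable by its post until the sloped dish faces straight to the left end of the table, as the robot sees it; then take the hand gauge from its cradle, press its spring nose squarely and gently on the middle of the dish's flat base until the nose is about half pushed in, hold it steady there for two seconds, and stand the gauge back in its cradle. Leave the dish facing left and do not disturb the four small things standing loose about the work.

Things in the scene. Friction and masses are not known exactly. Their poses are not given: they have to be found in the camera images.
- turntable (a joint): Turn of the aluminium turntable (224 mm across, top 32 mm above the table), rad, growing counter-clockwise from above, stops at -0.3 and 6.58. At 0 and again at 6.28 the dish's slope faces left (+y) and the post is on the right (-y) side. Starts turned away, between 2.2 and 4.1. Turns stiffly (0.25 N m, about 3 N at the post) and stays where it is left.
- handle_top (a point): Top end of the turntable's upright post, 188 mm above the table: a black round knob 24 mm thick, 50 mm long, on a thin steel rod, 92 mm from the turntable's axis, on the high side of the slope. Grip it from above; the knob spins freely on the rod. Nothing else on the turntable is higher than 160 mm.
- nest: Grey sloped board 134 x 208 mm with the upturned white dish (120 x 194 x 46 mm). Origin: middle of its upper face, on the turntable's axis, 78 mm above the table. z: square out of board and dish base, 35 degrees from vertical; x: up the slope. Point to gauge: middle of the flat base, on the z axis 32 to 46 mm out; differs each time, so feel for it. Does not give below 30 N.
- gauge: Loose hand gauge, 0.2 to 0.33 kg, standing in its cradle. Origin: middle of the front end of its steel snout (28 mm thick, 50 long); z: from snout to handle, up in the cradle. Black flange 58 mm across at z 50 to 62 mm; square grey handle 40 x 40 mm, z 62 to 136 mm, flats along x and y: grip it from above at about z = 115 mm. Centre of mass about z = 70 mm.
- tip (a point): Front end of the gauge's spring nose, a 14 mm round steel pin that stands 12 mm out of the snout on the gauge's axis (at z = -12 mm in the gauge's frame while out).
- plunger (a joint): How far the gauge's spring nose is pushed in, m: 0 out, 0.009 fully in. Pushing takes 0.9 N at first and 0.9 N more per mm, 9 N fully in.
- cradle: Fixed cradle for the gauge: dark base plate 100 x 100 x 8 mm with an upright grey tube, inside diameter at least 38 mm, rim 80 mm above the table. Origin: centre of the plate's underside. The gauge's flange rests on the rim: the gauge's origin is then 30 mm above the cradle's, snout hanging free inside.
- pin_bottle: Loose white waisted bottle 34 x 34 x 84 mm, origin under its middle; leave standing.
- pill_bottle: Loose white pill bottle 42 x 42 x 72 mm, origin under its middle; leave standing.
- spacer_block: Loose white block 42 x 42 x 40 mm, origin under its middle; leave alone.
- tape_roll: Loose roll of packing tape 84 mm across, 19 mm high, lying flat, origin under its middle; leave alone.
Things that resemble listed ones, but are neither listed nor needed, are in the scene too. Leave any turquoise look-alike of the gauge alone.

How it is judged:
By the outcome, as a careful person would: the job done as asked, in the order asked, and still so for the second after the job is handed in, with the robot touching nothing.
It also fails if it takes over 59 s, if anything falls off the work surface, if the arm or the gripper's body presses on something with over 40 N, if the wrist force passes 120 N, or if a joint passes its speed limit or range.

## Working session

There is one attempt and no reset: what is moved stays moved. The work goes in short steps, each a Python script; the robot and the scene stay as the last script left them, time stands still between calls to the robot, and variables do not carry over. Pictures are saved under pics/ and viewed, at most 13 in all, crops included, and the job is handed in when it is done.

```bash
mkdir -p pics
cat > h.py <<'E'
import numpy as np, cv2
from scipy.spatial.transform import Rotation as R
from workcell import bot, hand, kinematics, get_obs, vision, hand_in
def snap(n,f):
    c=vision.read_camera(n); cv2.imwrite(f'pics/{f}.png',c['frame'][:,:,::-1]); np.savez(f'pics/{f}.npz',**{k:np.array(c[k]) for k in('intrinsics','dist','view')}); return c
def ray(f,uv):
    c=np.load(f'pics/{f}.npz'); p=cv2.undistortPoints(np.array([[uv]],float),c['intrinsics'],c['dist'])[0,0]
    V=c['view']; Rm=V[:3,:3]; o=-Rm.T@V[:3,3]; d=Rm.T@np.array([p[0],p[1],1]); return o,d/np.linalg.norm(d)
def onz(f,uv,z):
    o,d=ray(f,uv); return o+d*(z-o[2])/d[2]
def tri(*v):
    A=np.zeros((3,3));b=np.zeros(3);rs=[ray(f,uv) for f,uv in v]
    for o,d in rs:
        M=np.eye(3)-np.outer(d,d);A+=M;b+=M@o
    p=np.linalg.solve(A,b); return p,[np.linalg.norm((np.eye(3)-np.outer(d,d))@(p-o)) for o,d in rs]
def proj(f,P):
    c=np.load(f'pics/{f}.npz'); V=c['view']
    return cv2.projectPoints(np.array(P,float).reshape(-1,1,3),cv2.Rodrigues(V[:3,:3])[0],V[:3,3],c['intrinsics'],c['dist'])[0][:,0]
E
python3 - <<'E'
from h import *
for n in('scene','top'):
    c=snap(n,n+'0'); print(n,np.round(ray(n+'0',(320,200)),3).tolist())
a=[cv2.imread(f'pics/{n}0.png') for n in('scene','top')]
o=get_obs();print(o['time_s'],o['position'],o['orientation'],o['wrist_force'])
E
```

```text
scene [[-0.208, -0.585, 0.75], [0.599, 0.608, -0.521]]
top [[0.355, 0.164, 1.409], [0.126, -0.002, -0.992]]
0.1 [0.27098956 0.56274156 0.2476365 ] [ 2.22509284e-01  9.74930374e-01 -6.04241975e-04 -1.40656779e-04] [0.86145984 1.3583106  0.65993128]
```

View pics/scene0.png

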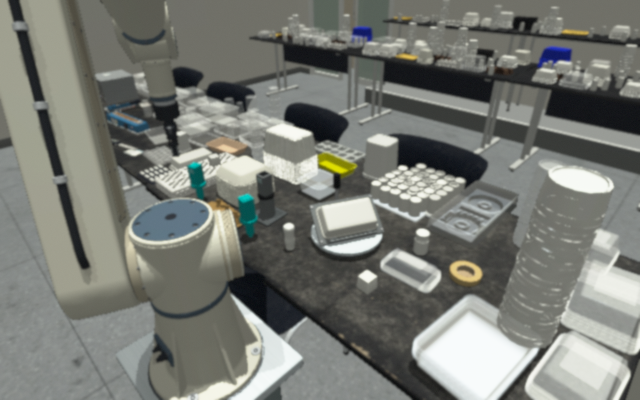

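View pics/top0.png

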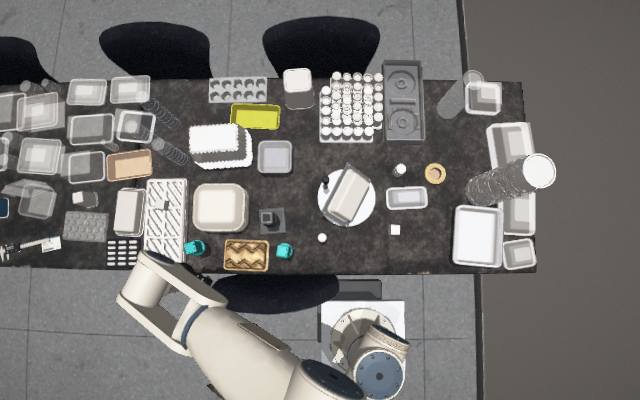

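The top view shows the turntable at about (346,195), with a dark knob near (325,182). The grey and black tool in a cradle is at (270,218). Two turquoise look-alikes are at (195,247) and (285,250). Only (270,218) is grey-handled on a square dark plate with a tube, so that fits the gauge. I'll confirm it in an enlarged crop.

Run:
```python
from h import *
a=cv2.imread('pics/top0.png')[140:270,230:450]; a=cv2.resize(a,None,fx=3.6,fy=3.6,interpolation=cv2.INTER_CUBIC)
cv2.imwrite('pics/topc.png',a)
b=cv2.imread('pics/scene0.png')[150:300,220:440]; b=cv2.resize(b,None,fx=3.6,fy=3.6,interpolation=cv2.INTER_CUBIC)
cv2.imwrite('pics/scenec.png',b)
for uv in[(346,195),(272,222),(322,238),(395,230),(400,169),(435,173)]: print(uv,onz('top0',uv,0.03).round(3))
```

```text
(346, 195) [0.549 0.062 0.03 ]
(272, 222) [0.445 0.345 0.03 ]
(322, 238) [0.384 0.154 0.03 ]
(395, 230) [ 0.415 -0.125  0.03 ]
(400, 169) [ 0.652 -0.151  0.03 ]
(435, 173) [ 0.637 -0.289  0.03 ]
```

View pics/topc.png

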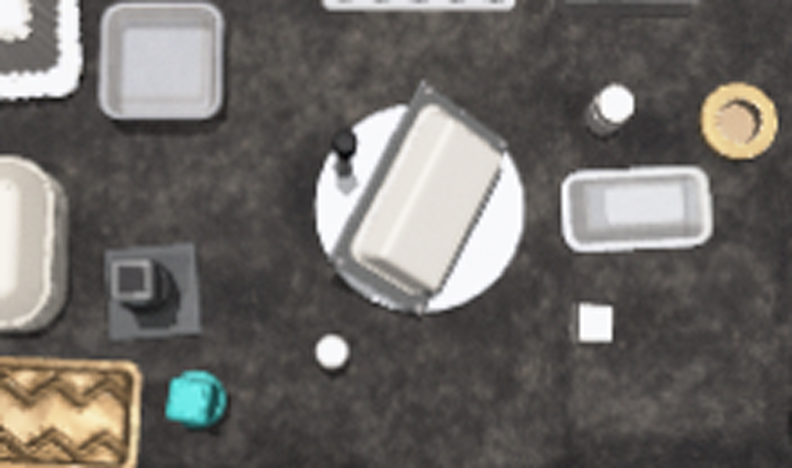

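View pics/scenec.png

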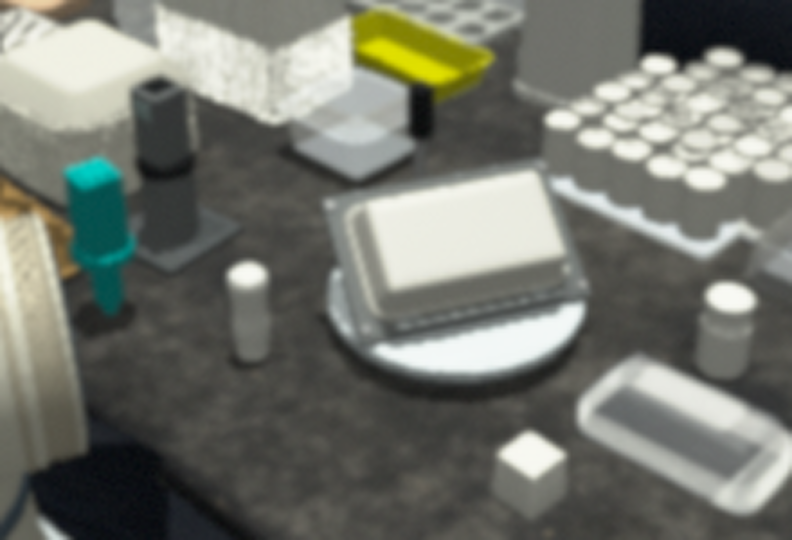

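The crop confirms it: the grey square handle with black flange in the tube on a dark plate is the gauge, at crop (135,281). The turquoise one stands at crop (197,400). The black knob is at crop (345,143) in the top view and (421,87) in the scene view. The pin bottle stands at crop (332,352), and the clear tray and pill bottle are to the right of the turntable.

Run:
```python
from h import *
T=lambda u,v:('top0',(230+(u+.5)/3.6-.5,140+(v+.5)/3.6-.5))
S=lambda u,v:('scene0',(220+(u+.5)/3.6-.5,150+(v+.5)/3.6-.5))
print('knob top',tri(T(346,143),S(421,88)))
print('gauge top',tri(T(134,281),S(163,89)))
print('plate',onz(*T(152,291),.008)); 
print('plate corners',[onz(*T(*p),.008).round(3).tolist() for p in[(105,250),(195,243),(200,330),(110,340)]])
C=onz(*T(420,208),.032);print('disc',C,[onz(*T(*p),.032).round(3) for p in[(315,208),(525,208),(420,102),(420,313)]])
k=onz(*T(346,143),.188);d=k-C;print('knob@.188',k,np.hypot(*d[:2]),'theta',np.arctan2(d[1],d[0])+np.pi/2)
print('bottle',onz(*T(332,352),.084),'pill',onz(*T(617,103),.072),'block',onz(*T(595,323),.04),'tape',onz(*T(738,120),.019))
print('turq',onz(*T(200,395),.16))
g=onz(*T(134,281),.166);print('g',g, [onz(*T(*p),.166).round(3).tolist() for p in[(112,262),(155,258),(158,302),(113,305)]])
# IK tests
c=np.array([C[0],C[1],.078]);n=np.array([0,np.sin(np.radians(35)),np.cos(np.radians(35))])
for yaw in range(-180,180,45):
    q=R.from_euler('z',yaw,degrees=True)*R.from_euler('x',180,degrees=True)
    qg=R.from_euler('x',-35,degrees=True)*q
    f=lambda p,q:(lambda s:None if s is None else np.round(s,2).tolist())(kinematics.solve_ik(list(p),list(q.as_quat())))
    print(yaw,'grasp',f([g[0],g[1],.147],q),'meas',f(c+n*.165,qg))
```

```text
knob top (array([0.58165464, 0.14204296, 0.18834125]), [np.float64(0.0007810818756385967), np.float64(0.0007810818756384982)])
gauge top (array([0.45260786, 0.34423669, 0.16499723]), [np.float64(0.002476492329241866), np.float64(0.002476492329241774)])
plate [0.45192725 0.34888611 0.008     ]
plate corners [[0.496, 0.401, 0.008], [0.504, 0.303, 0.008], [0.41, 0.296, 0.008], [0.399, 0.393, 0.008]]
disc [0.53962626 0.06073562 0.032     ] [array([0.539, 0.173, 0.032]), array([ 0.54 , -0.052,  0.032]), array([0.655, 0.06 , 0.032]), array([0.428, 0.062, 0.032])]
knob@.188 [0.58113151 0.14256578 0.188     ] 0.09175434757594665 theta 2.672192045953196
bottle [0.38516881 0.15502046 0.084     ] pill [ 0.64619767 -0.14504473  0.072     ] block [ 0.41660087 -0.12246714  0.04      ] tape [ 0.63941774 -0.29083347  0.019     ]
turq [0.34226407 0.28133003 0.16      ]
g [0.4505391  0.34556361 0.166     ] [[0.469, 0.367, 0.166], [0.473, 0.326, 0.166], [0.43, 0.322, 0.166], [0.427, 0.365, 0.166]]
-180 grasp [0.65, 0.38, 1.85, 0.0, 0.91, -0.92] meas [0.56, 0.47, 1.68, -0.52, 1.38, -0.8]
-135 grasp [0.65, 0.38, 1.85, 0.0, 0.91, -1.7] meas [0.56, 0.47, 1.68, -0.52, 1.38, -1.59]
-90 grasp [0.65, 0.38, 1.85, 0.0, 0.91, -2.49] meas [0.56, 0.47, 1.68, -0.52, 1.38, -2.38]
-45 grasp [0.65, 0.38, 1.85, -0.0, 0.91, 3.01] meas None
0 grasp [0.65, 0.38, 1.85, -0.0, 0.91, 2.22] meas [0.56, 0.47, 1.68, -0.52, 1.38, 2.34]
45 grasp [0.65, 0.38, 1.85, -0.0, 0.91, 1.44] meas [0.56, 0.47, 1.68, -0.52, 1.38, 1.55]
90 grasp [0.65, 0.38, 1.85, -0.0, 0.91, 0.65] meas [0.56, 0.47, 1.68, -0.52, 1.38, 0.77]
135 grasp [0.65, 0.38, 1.85, -0.0, 0.91, -0.13] meas [0.56, 0.47, 1.68, -0.52, 1.38, -0.02]
```

The measurements agree with the text: knob height 0.188 and radius 0.092, gauge top 0.165. θ is about 2.67, so I'll turn clockwise to 0.

```bash
cat >> h.py <<'E'
Q=lambda yaw:(R.from_euler('z',yaw,degrees=True)*R.from_euler('x',180,degrees=True))
C=np.array([.5396,.0607])
def st(*m):
    o=get_obs();print(*m,round(o['time_s'],2),np.round(o['position'],4),np.round(o['wrist_force'],2),round(o['gripper_width'],4),np.round(o['grip_force'],1))
E
python3 - <<'E'
from h import *
q=Q(135).as_quat(); z=.182
k=np.array([.5812,.1424]); r=.092; p0=np.arctan2(*(k-C)[::-1])
bot.reach([*k,.27],q); st('above')
bot.servo_line([*k,z],velocity=.12); hand.move_gripper(.015,30); st('grip')
if .02<get_obs()['gripper_width']<.028:
    for i,p in enumerate(np.linspace(p0,-np.pi/2,13)[1:]):
        bot.servo_line([C[0]+r*np.cos(p),C[1]+r*np.sin(p),z],velocity=.1)
        if i%4==3: st(i)
    hand.move_gripper(.06); st('rel')
    bot.servo_line([C[0],C[1]-r,.27],velocity=.15)
    bot.reach([.52,.15,.36],q)
    st('end')
    snap('top','top1'); snap('wrist','w1'); snap('scene','scene1')
    a=cv2.imread('pics/top1.png')[140:270,230:450]; cv2.imwrite('pics/top1c.png',cv2.resize(a,None,fx=3.6,fy=3.6,interpolation=cv2.INTER_CUBIC))
E
```

```text
above 1.99 [0.581  0.1433 0.27  ] [-0.61  0.01 -0.13] 0.0857 0.0
grip 3.47 [0.5839 0.1446 0.1835] [ 6.31 10.58  0.32] 0.0229 31.2
3 4.89 [0.6352 0.0799 0.1836] [18.62  2.19 -6.59] 0.0232 30.7
7 6.33 [6.138e-01 3.000e-04 1.835e-01] [  8.8  -11.03   0.16] 0.0226 31.4
11 7.76 [ 0.5396 -0.0306  0.1833] [-1.6   5.02 10.39] 0.0229 32.2
rel 8.2 [ 0.5395 -0.0314  0.1818] [ 0.52  0.22 -0.09] 0.0601 0.0
end 9.76 [0.5197 0.1492 0.3587] [ 0.02 -0.52 -0.47] 0.0599 0.0
```

View pics/w1.png

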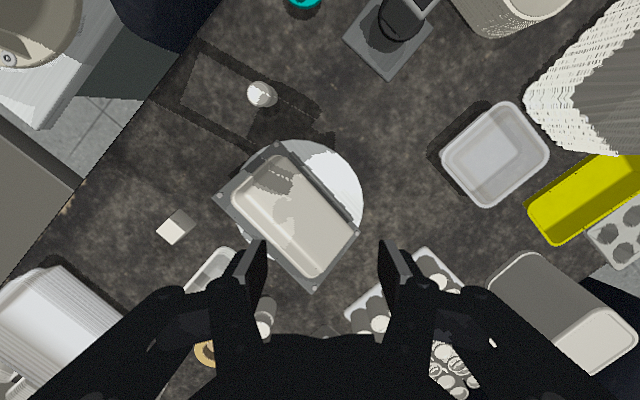

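View pics/top1c.png

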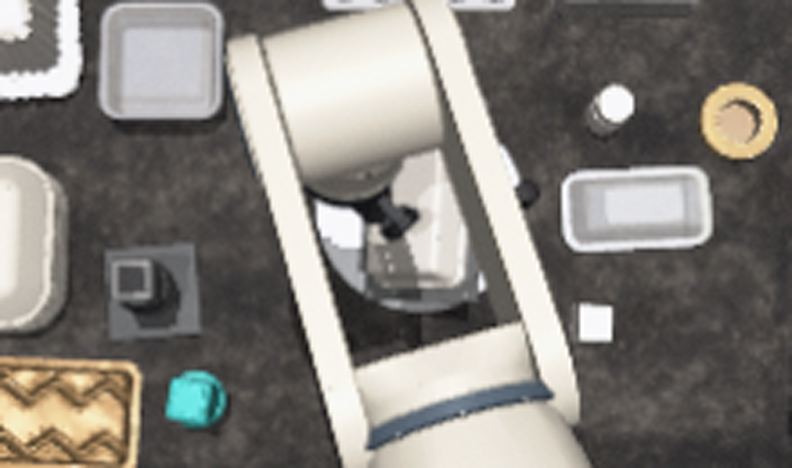

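The wrist view shows the board with its low edge from about (277,143) to (360,230) and its high edge from (212,195) to (313,292). The low edge faces the cradle, which is on the +y side. I'll work out the axis and angle from these points and from the arc the TCP actually followed, and check them with an enlarged overlay.

Run:
```python
from h import *
from scipy.optimize import least_squares
P=np.array([[.5839,.1446],[.6352,.0799],[.6138,.0003],[.5396,-.0306]])
print(least_squares(lambda x:np.hypot(*(P-x[:2]).T)-x[2],[.54,.06,.092]).x, least_squares(lambda x:np.hypot(*(P-x[:2]).T)-.092,[.54,.06]).x)
for n,z,uv in[('low',.0396,[(277,143),(360,230)]),('high',.1164,[(212,195),(313,292)])]:
    a,b=[onz('w1',u,z) for u in uv];d=b-a;print(n,a,b,np.linalg.norm(d),np.degrees(np.arctan2(d[1],d[0])))
s,c=np.sin(np.radians(35)),np.cos(np.radians(35))
def board(C,th=0,x=.067,y=.104,h=0):
    r=R.from_euler('z',th)
    pts=[np.array([0,0,.078])+u*x*np.array([0,-c,s])+v*y*np.array([1,0,0])+h*np.array([0,s,c]) for u,v in((1,1),(1,-1),(-1,-1),(-1,1))]
    return r.apply(pts)+[C[0],C[1],0]
print(proj('w1',board(C)).round(1).tolist())
im=cv2.imread('pics/w1.png')[110:320,180:400];im=cv2.resize(im,None,fx=2.8,fy=2.8,interpolation=cv2.INTER_CUBIC)
f=lambda P:np.round((proj('w1',P)-[180,110]+.5)*2.8).astype(int)
cv2.polylines(im,[f(board(C))],True,(0,0,255),1)
t=np.linspace(0,2*np.pi,60);cv2.polylines(im,[f(np.c_[C[0]+.112*np.cos(t),C[1]+.112*np.sin(t),0*t+.032])],True,(0,255,0),1)
cv2.imwrite('pics/w1o.png',im)
```

```text
[0.54503154 0.06126807 0.09198899] [0.54501771 0.06127158]
low [0.44969947 0.11877462 0.0396    ] [0.64901443 0.11045795 0.0396    ] 0.19948839727971285 -2.3893553398646743
high [0.43729488 0.01873316 0.1164    ] [0.64211972 0.00635213 0.1164    ] 0.20519869825966627 -3.459145740653277
[[313.4, 292.8], [205.1, 200.6], [268.9, 138.0], [360.0, 225.9]]
```

View pics/w1o.png

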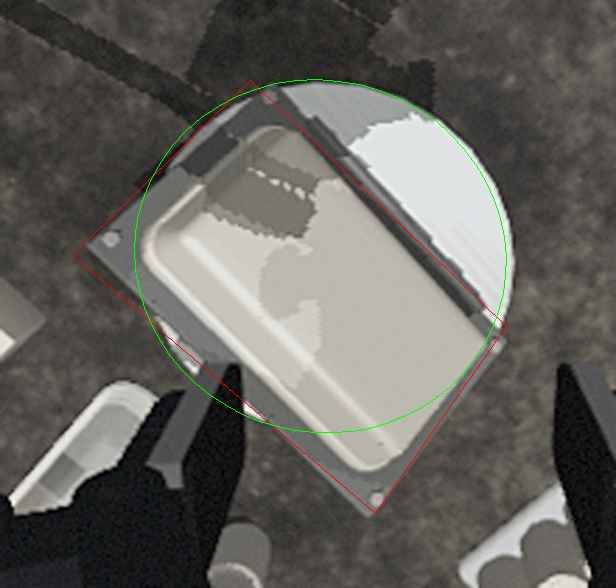

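The fit to the arc gives radius 0.0920, matching the text, with the axis at (0.545, 0.0615). The table is therefore about 3.4° past zero, and the board edges say the same. I'll regrip the knob with the fingers closing along x at x=0.545, which squares it up, then go to look at the gauge.

```bash
sed -i 's/^C=.*/C=np.array([.545,.0615])/' h.py
python3 - <<'E'
from h import *
q=Q(90).as_quat()
bot.reach([C[0]-.002,C[1]-.092,.26],q)
bot.servo_line([C[0]-.002,C[1]-.092,.182],velocity=.12); hand.move_gripper(.015,40); st('grip')
bot.servo_line([C[0],C[1]-.092,.182],velocity=.05); bot.dwell(.1); st('moved')
o=get_obs();e=o['position'][0]-C[0]
hand.move_gripper(.06);st('rel')
bot.servo_line([C[0],C[1]-.092,.26],velocity=.2); st()
q=Q(95).as_quat(); hand.move_gripper(.084)
bot.reach([.40,.345,.33],q); snap('wrist','w2'); print(ray('w2',(320,200)))
bot.reach([.452,.345,.29],q); snap('wrist','w3'); print(ray('w3',(320,200)))
snap('scene','scene2'); st()
print(proj('w2',[.4515,.345,.166]),proj('w3',[.4515,.345,.166]))
cv2.imwrite('pics/w23.png',np.vstack([cv2.imread('pics/w2.png')[:300],cv2.imread('pics/w3.png')[:300]]))
E
```

```text
grip 11.97 [ 0.5433 -0.0306  0.1828] [-2.42  0.01  5.81] 0.0225 39.2
moved 12.32 [ 0.5454 -0.0306  0.1828] [-1.43  0.4   6.03] 0.0227 39.2
rel 12.78 [ 0.545  -0.0305  0.1819] [-0.65 -0.25 -0.52] 0.06 0.0
13.32 [ 0.5448 -0.0305  0.2598] [-0.06 -0.47 -0.59] 0.0599 0.0
(array([0.39395768, 0.41877019, 0.45597138]), array([ 0.0185012 , -0.29915216, -0.95402604]))
(array([0.44654254, 0.41838825, 0.41482176]), array([ 0.01592152, -0.30020971, -0.95374034]))
15.71 [0.452  0.3446 0.2903] [-0.42 -1.07 -0.2 ] 0.0841 0.0
[[369.93705741 188.71922369]] [[321.31356587 194.97792696]]
```

View pics/w23.png

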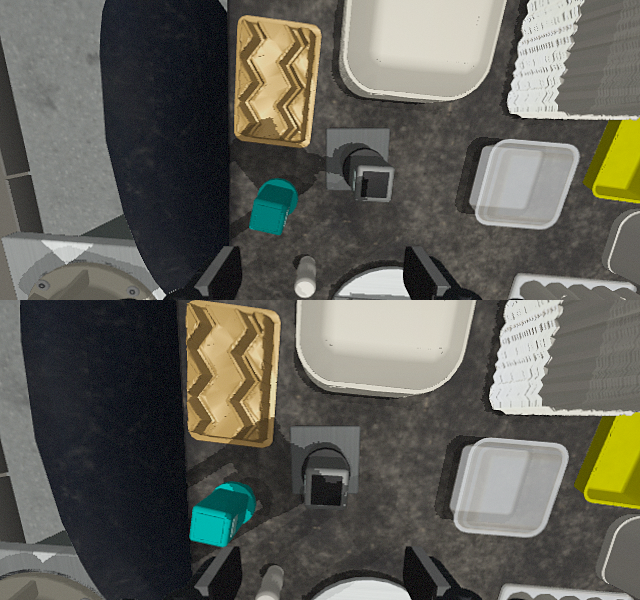

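The gauge handle top is at about (374,184) in the upper picture (w2) and (327,189) in the lower one (w3), squarely aligned with the jaws at yaw 95. I'll enlarge it for exact corners.

Run:
```python
from h import *
a=cv2.imread('pics/w2.png')[120:220,320:420];b=cv2.imread('pics/w3.png')[120:220,280:380]
g=np.hstack([a,b]);cv2.imwrite('pics/gc.png',cv2.resize(g,None,fx=4,fy=4,interpolation=cv2.INTER_CUBIC))
```

```text
(no output)
```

View pics/gc.png

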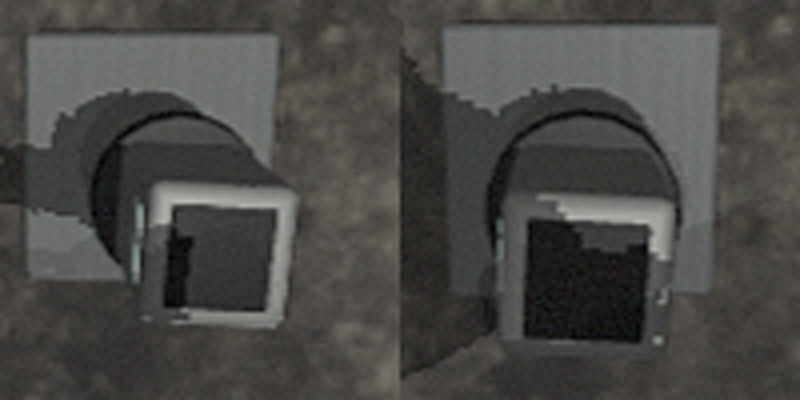

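Enlarged, the handle-top outline is centred at (220,255) in the left half and (585,272) in the right half. Its flats are parallel to the plate edges.

Run:
```python
from h import *
A=lambda u,v:('w2',(320+(u+.5)/4-.5,120+(v+.5)/4-.5)); B=lambda u,v:('w3',(280+(u-399.5)/4-.5,120+(v+.5)/4-.5))
print('top',tri(A(220,255),B(585,271)), onz(*A(220,255),.166),onz(*B(585,271),.166))
for L,n in((A,[(150,183),(298,190),(280,327),(142,320)]),(B,[(505,193),(675,197),(665,347),(497,342)])):
    P=np.array([onz(*L(*p),.166) for p in n]);print(P.round(4).tolist(),P.mean(0));e=[P[1]-P[0],P[2]-P[3]];print([np.degrees(np.arctan2(x[1],x[0])).round(1) for x in e],[np.linalg.norm(x).round(4) for x in e])
for L,n in((A,[(27,34),(279,35),(27,278)]),(B,[(443,26),(720,26),(712,293)])):
    P=np.array([onz(*L(*p),.008) for p in n]);print('plate',P.round(4).tolist())
A2,B2=[(A(150,183),B(505,193)),(A(298,190),B(675,197))],[(A(280,327),B(665,347)),(A(142,320),B(497,342))]
print([tri(*x)[0].round(4).tolist() for x in A2+B2])
```

```text
top (array([0.45509795, 0.35236424, 0.1678582 ]), [np.float64(0.0006822441559079782), np.float64(0.0006822441559079938)]) [0.45564566 0.35124147 0.166     ] [0.45504039 0.3525683  0.166     ]
[[0.4348, 0.3688, 0.166], [0.4734, 0.3703, 0.166], [0.4746, 0.3328, 0.166], [0.4373, 0.3315, 0.166]] [0.4550144  0.35084183 0.166     ]
[np.float64(2.2), np.float64(1.9)] [np.float64(0.0386), np.float64(0.0373)]
[[0.4356, 0.369, 0.166], [0.4736, 0.3713, 0.166], [0.4752, 0.3359, 0.166], [0.4362, 0.3338, 0.166]] [0.45514645 0.35251654 0.166     ]
[np.float64(3.5), np.float64(3.1)] [np.float64(0.038), np.float64(0.0391)]
plate [[0.4026, 0.3951, 0.008], [0.4996, 0.4031, 0.008], [0.4115, 0.2979, 0.008]]
plate [[0.403, 0.3949, 0.008], [0.4996, 0.4031, 0.008], [0.5087, 0.3063, 0.008]]
[[0.4354, 0.3681, 0.1616], [0.4739, 0.3704, 0.1638], [0.4765, 0.3317, 0.1576], [0.4365, 0.3337, 0.1693]]
```

Height, size and plate centre (0.4555, 0.3505) all agree. I'll grasp the gauge, lift it and go to the stand-off.

```bash
cat >> h.py <<'E'
s35,c35=np.sin(np.radians(35)),np.cos(np.radians(35)); n=np.array([0,s35,c35]); G=np.array([.4553,.351])
qg=(R.from_euler('x',-35,degrees=True)*Q(94)).as_quat()
pose=lambda s:np.array([C[0],C[1],.078])+n*(s+.125)
def F(k=8):
    a=[]
    for _ in range(k): bot.dwell(.02);a.append(get_obs()['wrist_force'])
    return np.mean(a,0)
def S(): return (np.array(get_obs()['position'])-[C[0],C[1],.078])@n-.125
E
python3 - <<'E'
from h import *
q=Q(94).as_quat()
hand.move_gripper(.085)
bot.servo_line([*G,.24],q,velocity=.2)
bot.servo_line([*G,.143],velocity=.12); st('down')
hand.move_gripper(.03,60); st('grip')
if .037<get_obs()['gripper_width']<.044:
    bot.servo_line([*G,.26],velocity=.12); st('lift')
    bot.reach(pose(.09),qg); st('pre')
    bot.servo_line(pose(.06),velocity=.1); st('stand-off'); print(F()@n,S())
    snap('scene','scene3'); c=snap('wrist','w4')
    a=cv2.resize(cv2.imread('pics/scene3.png')[120:290,240:440],None,fx=2.4,fy=2.4); b=cv2.resize(cv2.imread('pics/w4.png')[:,120:480],(367,408))
    cv2.imwrite('pics/chk.png',np.hstack([cv2.resize(a,(433,408)),b]))
E
```

```text
down 17.28 [0.4558 0.3514 0.1438] [ 0.46 -0.51  0.16] 0.0849 0.0
grip 17.77 [0.4555 0.3512 0.1437] [-0.76 -0.17  5.31] 0.0398 59.5
lift 18.89 [0.4549 0.3507 0.2591] [ 0.21  0.51 -2.78] 0.0394 59.9
pre 19.67 [0.5445 0.1856 0.2534] [-0.03  0.24 -3.43] 0.0394 59.9
stand-off 20.12 [0.5448 0.1676 0.2297] [-0.28  0.19 -2.15] 0.0398 60.0
-2.187970867446567 0.06078530586242184
```

View pics/chk.png

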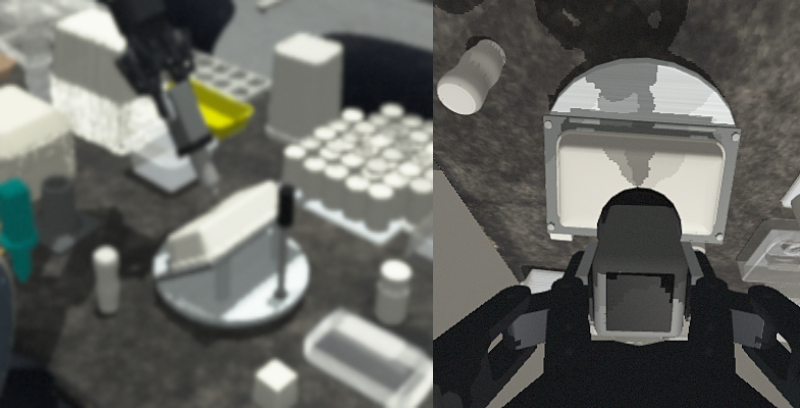

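The gauge is held along the dish normal, with the nose above the middle of the base. In the wrist half, the board's low corners are at (546,116) and (738,128), and the lower screws at (550,227) and (720,240). I'll cross-check the centre with these, then press by feel.

Run:
```python
from h import *
P=[onz('w4',(120+(u-433)*360/367,v*400/408),.0396) for u,v in((546,116),(738,128))]
m=(P[0]+P[1])/2;print('low edge',P,'C est',m[0],m[1]-.0549)
d=P[1]-P[0];print(np.linalg.norm(d),np.degrees(np.arctan2(d[1],d[0])))
bot.servo_line(pose(.052),velocity=.05); b=F(12)@n; print('base',b,S())
s=.051; log=[]
while s>.026:
    bot.servo_line(pose(s),velocity=.02); f=F(4)@n-b; log.append((round(s,4),round(S(),4),round(f,2)))
    if f>4.3: break
    s-=.001 if f<1 else .0005
print(log); st(s)
```

```text
low edge [array([0.44360744, 0.11456915, 0.0396    ]), array([0.64502485, 0.11695149, 0.0396    ])] C est 0.5443161453224157 0.06086032284666796
0.20143149349308775 0.6776568537497089
base -2.3296683217985645 0.052086980012476636
[(0.051, np.float64(0.051), np.float64(-0.1)), (0.05, np.float64(0.05), np.float64(0.03)), (0.049, np.float64(0.049), np.float64(0.1)), (0.048, np.float64(0.048), np.float64(-0.01)), (0.047, np.float64(0.047), np.float64(0.06)), (0.046, np.float64(0.046), np.float64(-0.03)), (0.045, np.float64(0.045), np.float64(0.2)), (0.044, np.float64(0.044), np.float64(-0.15)), (0.043, np.float64(0.043), np.float64(0.43)), (0.042, np.float64(0.042), np.float64(-0.18)), (0.041, np.float64(0.041), np.float64(0.3)), (0.04, np.float64(0.0401), np.float64(1.4)), (0.0395, np.float64(0.0396), np.float64(1.86)), (0.039, np.float64(0.0391), np.float64(2.05)), (0.0385, np.float64(0.0386), np.float64(2.25)), (0.038, np.float64(0.0381), np.float64(3.14)), (0.0375, np.float64(0.0376), np.float64(3.45)), (0.037, np.float64(0.0371), np.float64(3.74)), (0.0365, np.float64(0.0365), np.float64(4.73))]
0.036499999999999984 26.88 [0.545  0.1542 0.2103] [1.29 3.82 0.68] 0.0399 60.4
```

Contact came at about 40.5 mm, and force and travel agree. I'll press the last 0.4 mm, hold, withdraw and put the gauge back in its cradle.

Run:
```python
from h import *
b=-2.33
bot.servo_line(pose(.0361),velocity=.02); f0=F(8)@n-b; bot.dwell(2.3); print('hold',f0,F(8)@n-b,S())
bot.servo_line(pose(.06),velocity=.06); st('off')
bot.servo_line(pose(.10),velocity=.15)
q=Q(94).as_quat()
bot.reach([.455,.3509,.265],q); st('above cradle')
bot.servo_line([.455,.3509,.17],velocity=.12); st('in')
bot.servo_line([.455,.3509,.146],velocity=.06); bot.dwell(.1); st('near')
z=.146
while z>.139:
    bot.servo_line([.455,.3509,z],velocity=.03); f=F(3)
    if f[2]>0: break
    z-=.001
st('seated',z)
hand.move_gripper(.085); st('rel')
bot.servo_line([.455,.3509,.28],velocity=.15)
bot.reach([.40,.345,.33],Q(95).as_quat()); st('end'); snap('wrist','w5'); snap('scene','s5')
a=cv2.resize(cv2.imread('pics/s5.png')[140:300,230:450],(400,300)); b=cv2.resize(cv2.imread('pics/w5.png')[:,220:620],(400,400))[:300]
cv2.imwrite('pics/end.png',np.hstack([a,b]))
```

```text
hold 4.736212365892881 4.629626129211796 0.03610039406438456
off 30.24 [0.5448 0.1677 0.2295] [-0.24  0.05 -3.36] 0.0395 60.0
above cradle 31.42 [0.455  0.3495 0.2642] [ 0.66 -0.19 -2.5 ] 0.0396 60.0
in 32.36 [0.4555 0.3512 0.1706] [-0.57  0.32 -2.39] 0.0397 60.0
near 33.01 [0.4552 0.351  0.1462] [-0.47  0.14 -2.96] 0.0393 60.0
seated 0.143 34.21 [0.4551 0.351  0.1437] [-1.66 -0.34  5.88] 0.0391 60.7
rel 34.73 [0.455  0.3509 0.1429] [-0.09 -0.16 -0.25] 0.0847 0.0
end 36.19 [0.3996 0.3451 0.3301] [ 0.23 -0.71 -1.08] 0.0848 0.0
```

View pics/end.png

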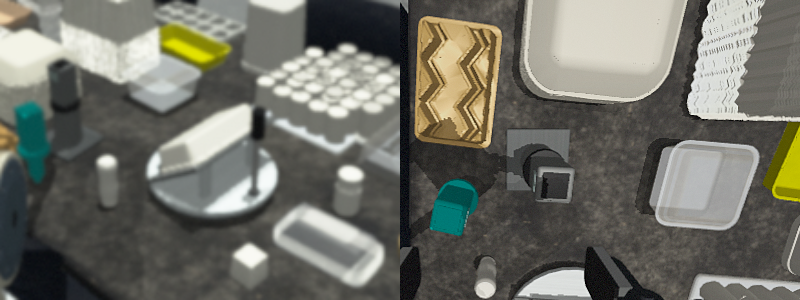

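The gauge stands in its cradle at (555,180) in the wrist half and (68,100) in the scene half. The dish faces left, and the bottles and block are still standing.

```bash
python3 -c "
from h import *
print(hand_in())"
```

```text
the job is handed in; nothing more can be done
None
```

The job is handed in at about 36 s: the dish is turned to face left, its base was pressed at about 4.7 N with the nose roughly half in for over two seconds, the gauge is back in its cradle, and the bottles and block are still standing (the tape roll was outside the last picture, but the arm never went near it).

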